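# Draw the displacement transducer to its preset length and hold for the reading

### The job

Run the length check on the wireless displacement transducer: with its sprung rod still fully in, press the readout's first three keys one at a time from the left (wake, zero, record), each fully down and let up again, and leave the fourth key (clear) alone. Then draw the rod out by its knob against the spring until its pointer stands in the notch of the index, without pulling it well past or shifting the index, and finish still holding it there, steady, for the recording. Leave the loose things on the bench where they are.

Things in the scene. Friction and masses are not known exactly. Their poses are not given: they have to be found in the camera images.
- readout: fixed grey wedge-shaped readout, 118 mm deep (x) x 176 wide (y); panel slopes 10 deg, low edge (40 mm high) at the robot, high edge 60 mm; aerial stub at the far left corner (top 96 mm high); blank display on the far half, a row of four keys on the near half. Origin under the case's centre on the worktop, x to the rear, y along the key row to the left, z up
- key_1_top (a point): centre of the top face of key 1 from the left (the highest y is key 1), wake; white square cap 18 x 18 mm standing 9 mm proud of the panel, 36 mm between key centres, all alike; the face looks up, tilted 10 deg towards the robot; z axis out of the cap, moves down with the key
- key_2_top (a point): centre of the top face of key 2 from the left (the highest y is key 1), zero; white square cap 18 x 18 mm standing 9 mm proud of the panel, 36 mm between key centres, all alike; the face looks up, tilted 10 deg towards the robot; z axis out of the cap, moves down with the key
- key_3_top (a point): centre of the top face of key 3 from the left (the highest y is key 1), record; white square cap 18 x 18 mm standing 9 mm proud of the panel, 36 mm between key centres, all alike; the face looks up, tilted 10 deg towards the robot; z axis out of the cap, moves down with the key
- key_4_top (a point): centre of the top face of key 4 from the left (the highest y is key 1), clear, not to be used; white square cap 18 x 18 mm standing 9 mm proud of the panel, 36 mm between key centres, all alike; the face looks up, tilted 10 deg towards the robot; z axis out of the cap, moves down with the key
- key_1 (a joint): travel of key 1, m: 0 up, 0.004 fully down (counts as pressed above 0.003), spring return, about 1 N to start, 4 N at the bottom
- key_2 (a joint): travel of key 2, m: 0 up, 0.004 fully down (counts as pressed above 0.003), spring return, about 1 N to start, 4 N at the bottom
- key_3 (a joint): travel of key 3, m: 0 up, 0.004 fully down (counts as pressed above 0.003), spring return, about 1 N to start, 4 N at the bottom
- key_4 (a joint): travel of key 4, m: 0 up, 0.004 fully down (counts as pressed above 0.003), spring return, about 1 N to start, 4 N at the bottom
- stand: fixed stand: aluminium base (x -94 to 102 mm, 86 wide, top 14 mm high), two grey clamp blocks (88 mm high) holding a steel transducer tube (27 mm thick, level, axis 62 mm high), black radio module and aerial (114 mm high) at the rear. Origin on the worktop under the tube's front face; x along the tube to its rear (rod comes out to -x), y left, where the scale rail is (35 mm off), z up
- pull_rod: 8 mm steel rod with aluminium pull knob at its end: round grip 24 mm in diameter, 34 mm long along the rod, 34 mm flange on its outer (-x) end. Origin mid-grip, 62 mm above the worktop, axes as the stand's; home at stand x = -135 mm, clear of base and clutter. Slides out along stand -x, 80 mm to its stop; inner spring pulls back 3.3 N at home, +1.1 N per 10 mm
- pointer (a point): tip of the brass pointer blade (2.4 mm wide) that is fixed to the rod and reaches sideways (+y of the stand) just over the index plate; axes as the stand's
- index_notch (a point): middle of the 9 mm notch in the dark steel plate of the index, a saddle clamped on the scale rail left of the rod, 63 mm above the worktop. The pointer is in the notch when its x in this point's frame is 0 (axes as the stand's: +x before the notch, -x past it). The index is set to a different length each time
- index (a joint): where the index is clamped on its rail, m: the rod has to come out by 0.034 + this value; stiff, not to be shifted
- grip_jaw: bystander: loose steel tester grip jaw with black serrations, 30 x 44 x 19 mm, lying right of the stand; origin under its centre
- timer: bystander: loose pale bench timer 62 x 62 x 17 mm, right of the readout; origin under its centre
- thickness_gauge: bystander: loose thickness gauge with a round dial, 95 x 69 x 22 mm, left of the stand's rear; origin under its centre

How it is judged:
By the outcome, as a careful person would: the job done as asked, in the order asked, and still so for the second after the job is handed in, while the arm keeps its last pose, push and grip.
It also fails if it takes over 67 s, if anything falls off the work surface, if the arm or the gripper's body presses on something with over 40 N, if the wrist force passes 120 N, or if a joint passes its speed limit or range.

### The arm

A 6-joint arm with a two-finger parallel gripper is mounted at the origin on a cart in front of the work surface, level with it; the furniture and walls round the work are solid. World frame = base frame: x ahead of the robot, y to its left, z up, the work surface at z = 0. Lengths are in mm, angles in degrees, forces in N, time in s.
With the tool pointing down it reaches from about 350 to 850 mm from the base axis. Payload 8.1 kg.
Tool frame: the origin (TCP) lies midway between the tips of the shut fingers; the grasp point (between the pads) lies 19 mm behind it; z points along the fingers, y is the line along which they close (so a half turn about z gives the same grasp; the last joint's range is limited). The gripper opens to 85 mm and grips with 20 to 120 N. Pads are 22 mm wide; open, the fingers measure 114 mm over their backs; the gripper's body (76 mm by 85 mm) begins 54 mm behind the grasp point. The pads swing forward as they close: fully open they stand 13 mm farther back than shut.
Start: joints at [-71.815, 7.471, 85.268, -0, 87.261, -4.893], TCP at [235.217, -551.977, 231.292] pointing down, gripper open.
Joint ranges: [-169.43, 169.43], [-51.17, 129.36], [1.28, 143.12], [-76.62, 256.62], [0, 156.53], [-152.29, 152.29]. Speed limits (degrees/s): [136.94, 136.94, 159.86, 180, 180, 180].

### API

Orientations are given as [roll, pitch, yaw] about the fixed x, y, z axes, in that order (R = Rz(yaw) Ry(pitch) Rx(roll)).
In Python, from bench import r gives the robot as it stands.
- The arm moves only by the tool apply_moves, never from a script. Its argument "steps" is a list of rows, each a list of 7 numbers: the opening, from -1 (shut) to 1 (fully open), then the shift along the tool's x, y, z in mm, then the turn, a rotation vector about the tool's x, y, z in units of 5 degrees (1.0 is 5 degrees). A call has exactly 8 rows; each row shifts and turns the commanded pose from where the row before left it, along the tool's axes as they then stand; what a row does not reach is not made up. A row lasts 1/10 s, in which the tool goes at most 50 mm and 8.59 degrees, less where a joint would pass 70% of its speed; a pose out of reach is approached as far as the arm can. A call is refused whole if a number of a shift passes 50 or a number of a turn 1, either way. A call with a gripper value outside its range is refused whole. The fingers move at their own pace and stop on an object; "squeeze" is the grip in N (left out, the last holds). Time passes only in rows, so rows that do not move let the fingers close, or fill a call up. It gives the time, the measured TCP pose, the force, the opening and the grip force at its end, in the units of the state.
- r.sense(): the state, without advancing time (a new reading comes with each control period).
- r.snapshot(name): name is "side" or "top" or "wrist"; returns a dict with "color" (420x560x3 uint8, blue, green, red), "depth" (420x560 float32, mm along the optical axis (not along the pixel's ray), 0 where there is no reading), "mtx" (3x3 intrinsics, pixels), "T" (4x4, takes a point from camera to world coordinates); the wrist camera has in their place "hand_eye" (4x4, takes a point from camera to tool coordinates, whose origin is the TCP and whose axes are the flange's). Camera axes: x right, y down, z forward; pixel columns grow to the right and rows downward; lengths in mm; the calibration is good to about 2 mm. A picture is of the moment at which its call begins: read the wrist's pose just before it.
- r.hand_in(): hands the job in; it is judged then, once.
The state is a dict: "time": time; "joint_pos": joint angles; "qd": joint speeds; "joint_efforts": joint torques, N m; "tool_pos": TCP position; "tcp_rot": TCP orientation; "ft_force": force on the tool from outside, world axes, zero at the start; "wrist_torque": the same for the moment, N m; "finger_gap": finger opening in mm; "grip_force": force on a finger pad.
Only numpy, scipy, OpenCV 4.12 (cv2) and the standard library are available. Lean on these libraries where they do the work, as an engineer would, in place of code of your own. Each camera call takes 0.05 s, during which the arm holds its last target. There are 200 camera calls.

## Working session

There is one attempt and no reset: what is moved stays moved. The work goes in short steps, Python scripts to look and compute and a tool call to move; the robot and the scene stay as the last step left them, time stands still between calls to the robot, and variables do not carry over. Pictures are saved under pics/ and viewed, at most 10 in all, crops included, and the job is handed in when it is done.

Besides the shell and the picture viewer there is one more tool, called after "Request:" in YAML: its name, and indented under it one key for each argument. apply_moves: Moves the arm, as the interface text tells. Its arguments: {"type":"object","properties":{"steps":{"type":"array"},"squeeze":{"type":"number"}},"required":["steps"]}

```bash
mkdir -p pics
cat > h.py <<'E'
import numpy as np, cv2, pickle
from bench import r
def snap(n,f):
    s=r.sense(); d=r.snapshot(n); cv2.imwrite('pics/%s.png'%f,d['color']); d['s']=s; pickle.dump(d,open('pics/%s.pkl'%f,'wb')); return d
E
python3 - <<'E'
from h import *
print(r.sense())
for n in('top','side'):
    d=snap(n,n+'0'); print(n,d['mtx'].tolist(),d['T'].round(3).tolist())
E
```

```text
{'time': 0.0, 'joint_pos': array([-7.18138983e+01,  7.51492328e+00,  8.53289682e+01, -1.34746669e-03,
        8.72637208e+01, -4.89196691e+00]), 'qd': array([ 0.03901468, -0.10355602,  0.03301963, -0.0669246 ,  0.06381912,
       -0.08790262]), 'joint_efforts': array([-2.74342310e-03, -5.69404435e+01, -5.00554097e+01, -3.28380838e-04,
        1.47850870e-02,  8.30338934e-06]), 'tool_pos': array([ 235.03855728, -551.43852409,  230.24936556]), 'tcp_rot': array([-1.79892665e+02, -7.83596485e-03,  2.30781269e+01]), 'ft_force': array([-0.14102632, -0.16943207,  0.14408004]), 'wrist_torque': array([-0.00950104,  0.00352249,  0.01011328]), 'grip_force': 0.0, 'finger_gap': 85.51395542819245}
top [[412.7951423985958, 0.0, 281.59254283778023], [0.0, 412.7951423985958, 211.452900583605], [0.0, 0.0, 1.0]] [[0.028, -0.987, 0.157, 453.749], [-1.0, -0.029, -0.006, -33.828], [0.01, -0.156, -0.988, 1029.653], [0.0, 0.0, 0.0, 1.0]]
side [[543.98357414278, 0.0, 269.5321712349807], [0.0, 543.98357414278, 211.1752580981882], [0.0, 0.0, 1.0]] [[0.917, -0.181, 0.356, 59.087], [-0.399, -0.408, 0.821, -1273.709], [-0.003, -0.895, -0.447, 741.444], [0.0, 0.0, 0.0, 1.0]]
```

View pics/top0.png

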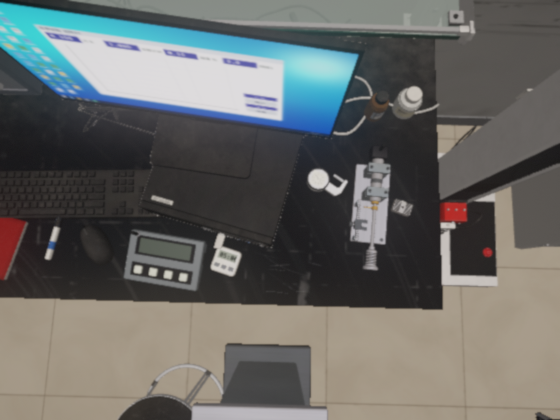

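View pics/side0.png

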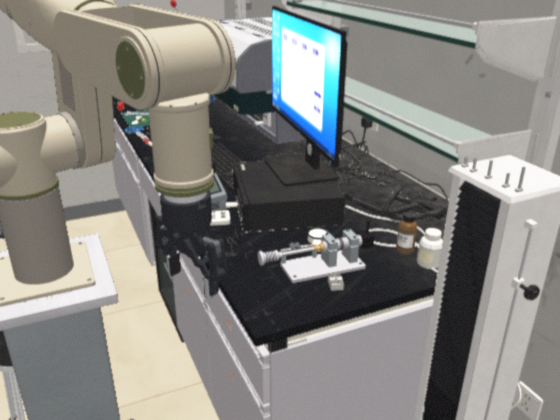

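The top view shows the four keys at about (137,269) to (184,277). The knob is at (371,258), the stand base around (370,205), and the index at about (360,225). The side view shows the knob at (265,258), pointing towards the robot.

```bash
cat >> h.py <<'E'
def pt(d,u,v,z=None,depth=None):
    K=d['mtx']; T=d['T']; ray=np.array([(u-K[0,2])/K[0,0],(v-K[1,2])/K[1,1],1.])
    w=T[:3,:3]@ray
    s=depth if depth is not None else (z-T[2,3])/w[2]
    return T[:3,3]+s*w
E
python3 - <<'E'
from h import *
d=pickle.load(open('pics/top0.pkl','rb')); im=d['color'].astype(int); 
m=((im.min(2)>170)).astype(np.uint8); m[:255]=0;m[285:]=0;m[:,:125]=0;m[:,200:]=0
n,l,st,c=cv2.connectedComponentsWithStats(m)
for i in range(1,n):
    if st[i,4]>15:
        u,v=c[i]; dp=np.median(d['depth'][l==i]); print(st[i],c[i].round(1),pt(d,u,v,depth=dp).round(1), pt(d,u,v,z=58).round(1))
# tall points near stand
D=d['depth']; P=np.zeros((420,560,3))
for v in range(140,290):
    for u in range(330,420): P[v,u]=pt(d,u,v,depth=D[v,u])
m=(P[...,2]>40)&(P[...,2]<85)
for v in range(180,275,3):
    us=np.where(m[v,340:400])[0]+340
    if len(us): print(v,us.min(),us.max(),P[v,us].mean(0).round(0))
a=im.astype(np.uint8)
c1=cv2.resize(a[140:285,330:430],None,fx=4,fy=4,interpolation=cv2.INTER_CUBIC)
s=pickle.load(open('pics/side0.pkl','rb'))['color']
c2=cv2.resize(s[220:295,245:370],(400,240),interpolation=cv2.INTER_CUBIC)
o=np.zeros((580,800,3),np.uint8); o[:580,:400]=c1; o[:240,400:]=c2
o[260:260+280,400:]=cv2.resize(a[225:295,115:215],(400,280),interpolation=cv2.INTER_CUBIC)
cv2.imwrite('pics/crop0.png',o)
E
```

```text
[134 266   7   7  39] [137.4 269. ] [462.5 293.   54.3] [462.4 291.8  58. ]
[149 269   7   7  39] [152.5 271.7] [457.3 257.9  53.4] [457.2 256.5  58. ]
[165 271   7   7  40] [167.6 274.2] [452.5 222.2  53.9] [452.5 221.1  58. ]
[180 274   7   7  40] [182.8 276.8] [447.6 186.5  53.6] [447.6 185.5  58. ]
180 371 382 [ 687. -263.   74.]
183 370 381 [ 681. -261.   73.]
186 367 381 [ 672. -256.   76.]
189 364 387 [ 664. -260.   79.]
192 364 382 [ 657. -250.   79.]
195 363 387 [ 650. -256.   78.]
198 363 385 [ 646. -259.   65.]
201 357 380 [ 638. -250.   64.]
204 356 378 [ 632. -245.   58.]
207 357 377 [ 623. -245.   65.]
210 357 376 [ 617. -244.   59.]
213 357 375 [ 610. -242.   61.]
216 356 375 [ 603. -239.   58.]
219 355 374 [ 595. -232.   62.]
222 349 374 [ 588. -226.   60.]
225 349 374 [ 580. -222.   59.]
228 353 374 [ 573. -231.   61.]
231 355 374 [ 567. -239.   60.]
234 355 373 [ 559. -235.   59.]
237 354 373 [ 552. -232.   58.]
240 356 373 [ 545. -245.   61.]
243 370 373 [ 538. -252.   65.]
246 369 372 [ 531. -249.   66.]
249 368 373 [ 524. -249.   68.]
252 366 376 [ 516. -249.   73.]
255 366 376 [ 510. -249.   72.]
258 366 375 [ 503. -248.   72.]
261 365 375 [ 496. -247.   70.]
264 365 375 [ 489. -247.   72.]
267 363 376 [ 482. -245.   75.]
```

View pics/crop0.png

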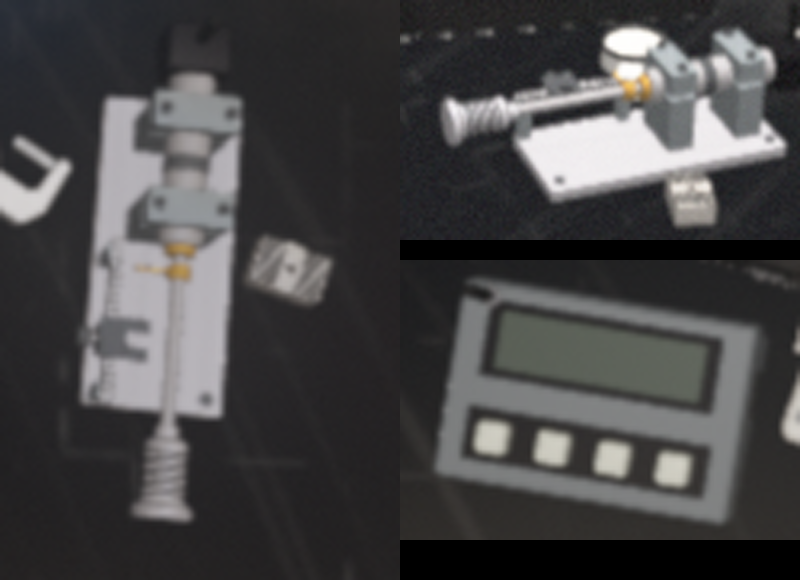

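The crop shows the pointer at top px v≈207 and the notch at v≈225, so they're roughly 44 mm apart. The rod yaw is about -5° and the readout yaw about -8°. I'll start by turning to yaw -8 with the fingers shut, then travel towards key 1.

Request:
apply_moves:
  steps:
    - [-1,0,0,0,0,0,0.775]
    - [-1,0,0,0,0,0,0.775]
    - [-1,0,0,0,0,0,0.775]
    - [-1,0,0,0,0,0,0.775]
    - [-1,0,0,0,0,0,0.775]
    - [-1,0,0,0,0,0,0.775]
    - [-1,0,0,0,0,0,0.775]
    - [-1,0,0,0,0,0,0.775]

```text
time: 0.9
tool_pos: [235.1, -551.7, 230.7]
tcp_rot: [-179.9, 0.0, -8.1]
ft_force: [0.2, -0.6, -0.1]
finger_gap: 0.1
grip_force: 0.0
```

Request:
apply_moves:
  steps:
    - [-1,5,-40,0,0,0,0]
    - [-1,5,-40,0,0,0,0]
    - [-1,5,-40,0,0,0,0]
    - [-1,5,-40,0,0,0,0]
    - [-1,5,-40,0,0,0,0]
    - [-1,5,-40,0,0,0,0]
    - [-1,5,-40,0,0,0,0]
    - [-1,5,-40,0,0,0,0]

```text
time: 1.7
tool_pos: [318.9, -238.9, 230.9]
tcp_rot: [-180.0, 0.0, -7.9]
ft_force: [-0.2, 0.4, 0.0]
finger_gap: 0.2
grip_force: 0.0
```

Request:
apply_moves:
  steps:
    - [-1,5,-40,0,0,0,0]
    - [-1,5,-40,0,0,0,0]
    - [-1,5,-40,0,0,0,0]
    - [-1,5,-40,0,0,0,0]
    - [-1,5,-40,0,0,0,0]
    - [-1,5,-40,0,0,0,0]
    - [-1,5,-40,0,0,0,0]
    - [-1,0,0,0,0,0,0]

```text
time: 2.5
tool_pos: [392.3, 36.2, 231.0]
tcp_rot: [-179.9, 0.0, -7.6]
ft_force: [-0.1, -1.0, -0.9]
finger_gap: -0.1
grip_force: 0.0
```

Request:
apply_moves:
  steps:
    - [-1,2,-34,5,0,0,0]
    - [-1,2,-34,5,0,0,0]
    - [-1,2,-34,5,0,0,0]
    - [-1,2,-34,5,0,0,0]
    - [-1,2,-34,5,0,0,0]
    - [-1,2,-34,5,0,0,0]
    - [-1,0,0,0,0,1,0]
    - [-1,0,0,0,0,1,0]

```text
time: 3.3
tool_pos: [432.2, 232.3, 199.2]
tcp_rot: [179.8, -10.0, -7.9]
ft_force: [-0.3, -0.8, -0.3]
finger_gap: -0.0
grip_force: 0.0
```

Run:
```python
from h import *
d=snap('wrist','w1'); print(d['s']['tool_pos'],d['s']['tcp_rot'],d['hand_eye'].round(3).tolist(),d['mtx'].tolist())
```

```text
[432.23634731 232.25090417 199.16791686] [179.8476046   -9.95980685  -7.8662871 ] [[-0.001, -0.961, -0.278, 70.487], [1.0, -0.001, 0.0, 1.596], [-0.0, -0.278, 0.961, -143.409], [0.0, 0.0, 0.0, 1.0]] [[299.740955929012, 0.0, 279.814918106876], [0.0, 299.740955929012, 211.06144232231966], [0.0, 0.0, 1.0]]
```

View pics/w1.png

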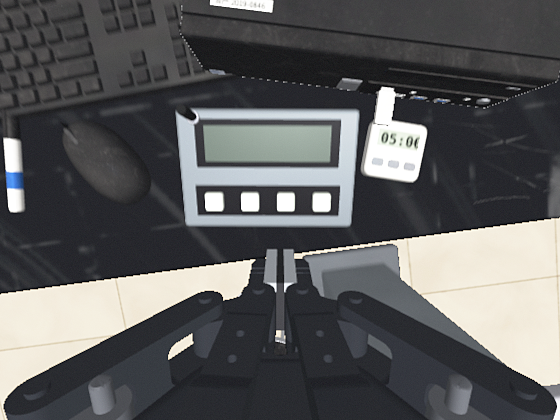

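The wrist view shows keys 1 to 4 at about (214,201), (250,201), (286,201) and (321,201). The fingertips are at about (281,255).

```bash
cat >> h.py <<'E'
from scipy.spatial.transform import Rotation as Ro
def wT(d):
    T=np.eye(4); T[:3,:3]=Ro.from_euler('xyz',d['s']['tcp_rot'],degrees=True).as_matrix(); T[:3,3]=d['s']['tool_pos']
    d['tool']=T; d['T']=T@d['hand_eye']; return d
E
python3 - <<'E'
from h import *
d=wT(pickle.load(open('pics/w1.pkl','rb'))); im=d['color']
m=(im.min(2)>190).astype(np.uint8); m[:185]=0;m[218:]=0;m[:,:195]=0;m[:,340:]=0
n,l,st,c=cv2.connectedComponentsWithStats(m)
for i in range(1,n):
    if st[i,4]>100:
        u,v=c[i]; p=pt(d,u,v,depth=np.median(d['depth'][l==i])); q=pt(d,u,v,z=54)
        print(st[i],p.round(1),q.round(1),'tool',(np.linalg.inv(d['tool'])@np.append(p,1))[:3].round(1))
E
```

```text
[205 193  19  18 318] [462.9 292.6  54.1] [462.9 292.7  54. ] tool [ -3.3 -64.4 146.6]
[241 193  18  18 318] [457.9 257.2  54.1] [457.9 257.2  54. ] tool [ -3.4 -28.6 146.6]
[277 193  18  18 318] [453.  221.7  54.2] [452.9 221.7  54. ] tool [ -3.4   7.3 146.6]
[313 193  18  19 328] [447.6 186.2  54. ] [447.6 186.2  54. ] tool [ -3.9  43.1 146.8]
```

Request:
apply_moves:
  steps:
    - [-1,-1,-16,25,0,0,0]
    - [-1,-1,-16,25,0,0,0]
    - [-1,-1,-16,25,0,0,0]
    - [-1,0,-16,25,0,0,0]
    - [-1,0,0,20,0,0,0]
    - [-1,0,0,15,0,0,0]
    - [-1,0,0,0,0,0,0]
    - [-1,0,0,0,0,0,0]

```text
time: 4.15
tool_pos: [461.5, 292.4, 68.1]
tcp_rot: [180.0, -10.0, -8.0]
ft_force: [0.7, -0.3, 0.6]
finger_gap: -0.1
grip_force: 0.0
```

Request:
apply_moves:
  steps:
    - [-1,0,0,3,0,0,0]
    - [-1,0,0,3,0,0,0]
    - [-1,0,0,3,0,0,0]
    - [-1,0,0,2,0,0,0]
    - [-1,0,0,1,0,0,0]
    - [-1,0,0,0,0,0,0]
    - [-1,0,0,0,0,0,0]
    - [-1,0,0,0,0,0,0]

```text
time: 4.95
tool_pos: [463.4, 292.7, 56.1]
tcp_rot: [-180.0, -10.0, -7.9]
ft_force: [-0.2, 0.2, 0.6]
finger_gap: -0.3
grip_force: 0.0
```

Request:
apply_moves:
  steps:
    - [-1,0,0,1,0,0,0]
    - [-1,0,0,1,0,0,0]
    - [-1,0,0,1,0,0,0]
    - [-1,0,0,1,0,0,0]
    - [-1,0,0,0,0,0,0]
    - [-1,0,0,0,0,0,0]
    - [-1,0,0,0,0,0,0]
    - [-1,0,0,0,0,0,0]

```text
time: 5.75
tool_pos: [464.1, 292.6, 52.2]
tcp_rot: [-180.0, -10.0, -7.9]
ft_force: [-1.0, 0.4, 2.9]
finger_gap: -0.2
grip_force: 1.2
```

Request:
apply_moves:
  steps:
    - [-1,0,0,0.5,0,0,0]
    - [-1,0,0,0.5,0,0,0]
    - [-1,0,0,0.5,0,0,0]
    - [-1,0,0,0.5,0,0,0]
    - [-1,0,0,0,0,0,0]
    - [-1,0,0,0,0,0,0]
    - [-1,0,0,0,0,0,0]
    - [-1,0,0,0,0,0,0]

```text
time: 6.55
tool_pos: [464.5, 292.5, 50.2]
tcp_rot: [-180.0, -10.0, -7.9]
ft_force: [-1.7, -0.5, 4.5]
finger_gap: 0.1
grip_force: 2.5
```

Request:
apply_moves:
  steps:
    - [-1,0,0,0.5,0,0,0]
    - [-1,0,0,0.5,0,0,0]
    - [-1,0,0,0.3,0,0,0]
    - [-1,0,0,0.2,0,0,0]
    - [-1,0,0,0,0,0,0]
    - [-1,0,0,0,0,0,0]
    - [-1,0,0,0,0,0,0]
    - [-1,0,0,0,0,0,0]

```text
time: 7.35
tool_pos: [464.6, 292.6, 49.9]
tcp_rot: [180.0, -10.0, -7.9]
ft_force: [-9.6, -3.0, 18.5]
finger_gap: 0.2
grip_force: 9.7
```

Request:
apply_moves:
  steps:
    - [-1,0,0,-8,0,0,0]
    - [-1,0,0,-8,0,0,0]
    - [-1,0,12,0,0,0,0]
    - [-1,0,12,0,0,0,0]
    - [-1,0,11.8,0,0,0,0]
    - [-1,0,0,4,0,0,0]
    - [-1,0,0,4,0,0,0]
    - [-1,0,0,0,0,0,0]

```text
time: 8.15
tool_pos: [458.0, 256.8, 55.5]
tcp_rot: [180.0, -9.9, -7.9]
ft_force: [0.3, 1.1, -0.4]
finger_gap: 0.0
grip_force: 0.0
```

Request:
apply_moves:
  steps:
    - [-1,0,0,2,0,0,0]
    - [-1,0,0,2,0,0,0]
    - [-1,0,0,1.5,0,0,0]
    - [-1,0,0,1.5,0,0,0]
    - [-1,0,0,1,0,0,0]
    - [-1,0,0,0,0,0,0]
    - [-1,0,0,0,0,0,0]
    - [-1,0,0,0,0,0,0]

```text
time: 8.95
tool_pos: [459.7, 257.4, 49.9]
tcp_rot: [-180.0, -10.0, -7.9]
ft_force: [-9.9, -3.4, 17.9]
finger_gap: 0.1
grip_force: 9.2
```

Request:
apply_moves:
  steps:
    - [-1,0,0,-8,0,0,0]
    - [-1,0,0,-8,0,0,0]
    - [-1,0,12,0,0,0,0]
    - [-1,0,12,0,0,0,0]
    - [-1,0,11.8,0,0,0,0]
    - [-1,0,0,4,0,0,0]
    - [-1,0,0,4,0,0,0]
    - [-1,0,0,0,0,0,0]

```text
time: 9.75
tool_pos: [453.0, 221.4, 55.5]
tcp_rot: [180.0, -9.9, -7.9]
ft_force: [0.3, -1.1, -1.0]
finger_gap: -0.1
grip_force: 0.0
```

Request:
apply_moves:
  steps:
    - [-1,0,0,2,0,0,0]
    - [-1,0,0,2,0,0,0]
    - [-1,0,0,1.5,0,0,0]
    - [-1,0,0,1.5,0,0,0]
    - [-1,0,0,1,0,0,0]
    - [-1,0,0,0,0,0,0]
    - [-1,0,0,0,0,0,0]
    - [-1,0,0,0,0,0,0]

```text
time: 10.55
tool_pos: [454.8, 221.9, 49.9]
tcp_rot: [-180.0, -10.0, -7.9]
ft_force: [-12.1, -3.3, 18.5]
finger_gap: 0.1
grip_force: 9.8
```

Request:
apply_moves:
  steps:
    - [-1,0,0,-10,0,0,0]
    - [-1,0,0,-20,0,0,0]
    - [-1,0,0,-30,0,0,0]
    - [-1,0,0,-30,0,0,0]
    - [-1,0,0,-30,0,0,0]
    - [-1,0,0,-20,0,0,0]
    - [-1,0,0,0,0,-1,0]
    - [-1,0,0,0,0,-1,0.6]

```text
time: 11.35
tool_pos: [430.9, 225.9, 188.5]
tcp_rot: [-179.7, 0.0, -10.8]
ft_force: [0.4, -0.6, -0.9]
finger_gap: 0.2
grip_force: 0.0
```

Request:
apply_moves:
  steps:
    - [-1,0,0,-15,0,0,-0.6]
    - [-1,0,0,-20,0,0,-0.6]
    - [1,4,38,0,0,0,0]
    - [1,4,38,0,0,0,0]
    - [1,4,38,0,0,0,0]
    - [1,4,38,0,0,0,0]
    - [1,4,38,0,0,0,0]
    - [1,4,38,0,0,0,0]

```text
time: 12.15
tool_pos: [434.9, -5.8, 221.1]
tcp_rot: [-179.9, -0.0, -4.9]
ft_force: [0.1, -0.0, 0.7]
finger_gap: 84.7
grip_force: 0.0
```

Request:
apply_moves:
  steps:
    - [1,4,38,0,0,0,0]
    - [1,4,38,0,0,0,0]
    - [1,4,38,0,0,0,0]
    - [1,4,38,0,0,0,0]
    - [1,4,38,0,0,0,0]
    - [1,4,38,0,0,0,0]
    - [1,0,0,0,0,0,0]
    - [1,0,0,0,0,0,0]

```text
time: 12.95
tool_pos: [439.2, -234.2, 220.2]
tcp_rot: [-179.8, 0.0, -5.0]
ft_force: [0.5, 0.1, 0.1]
finger_gap: 85.6
grip_force: 0.0
```

Run:
```python
from h import *
d=snap('wrist','w2'); print(d['s']['tool_pos'],d['s']['tcp_rot'])
```

```text
[ 439.17930259 -234.19093814  220.21586288] [-1.79836519e+02  1.79985782e-02 -5.02905291e+00]
```

View pics/w2.png

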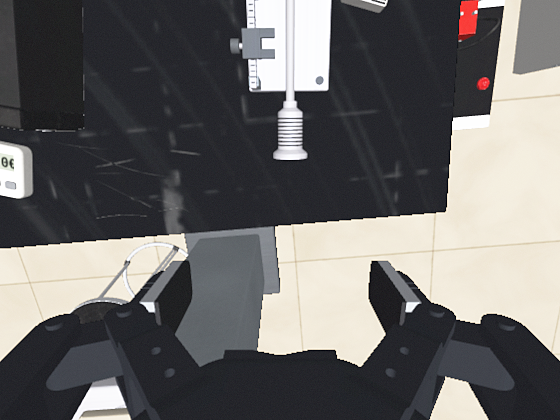

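The wrist view shows the knob grip at (290,128), its flange at (290,154) and the index notch at about (268,43). The pointer is above the frame. I'll move 90 mm forward for a second view, then measure.

Request:
apply_moves:
  steps:
    - [1,15,2,0,0,0,0]
    - [1,15,2,0,0,0,0]
    - [1,15,2,0,0,0,0]
    - [1,15,2,0,0,0,0]
    - [1,15,2,0,0,0,0]
    - [1,15,2,0,0,0,0]
    - [1,0,0,0,0,0,0]
    - [1,0,0,0,0,0,0]

```text
time: 13.8
tool_pos: [528.0, -252.0, 220.3]
tcp_rot: [-179.8, 0.0, -4.8]
ft_force: [-0.0, 0.5, 0.1]
finger_gap: 85.7
grip_force: 0.0
```

Run:
```python
from h import *
d=snap('wrist','w3'); print(d['s']['tool_pos'],d['s']['tcp_rot'])
o=d['color'][0:200,190:390]; cv2.imwrite('pics/w3c.png',cv2.resize(o,(600,600),interpolation=cv2.INTER_CUBIC))
```

```text
[ 528.03649648 -252.04698609  220.28838769] [-1.79848478e+02  2.62638327e-02 -4.82075560e+00]
```

View pics/w3c.png

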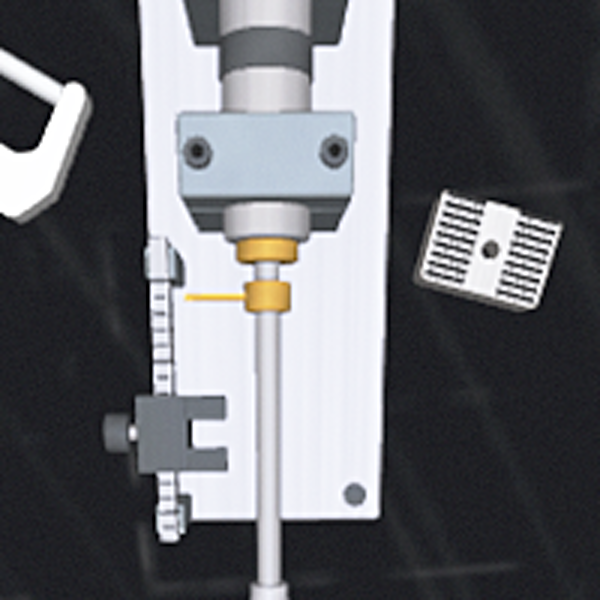

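The crop (3x, origin (190,0)) shows the pointer blade at crop row 297, which is px (262,98.7). The notch is between crop rows 419 and 447, so its middle is at px (259,143.8).

Run:
```python
from h import *
d=wT(pickle.load(open('pics/w3.pkl','rb'))); e=wT(pickle.load(open('pics/w2.pkl','rb')))
g=d['color'].astype(int)
yel=(g[...,2]-g[...,0]>70); yel[:,:250]=0; yel[120:]=0
ys,xs=np.where(yel[:,252:270]); print('blade rows',ys.mean(),ys.min(),ys.max(),'minu',xs.min()+252)
col=g[125:165,258:264].mean((1,2)); print(col.round().astype(int).tolist())
# axes from rod edges in w2/w3: bright rod points
def rodc(d,rows,u0,u1,z=62):
    out=[]
    for v in rows:
        row=d['color'][v,u0:u1].astype(int).max(1); us=np.where(row>130)[0]+u0
        out.append(np.r_[v,len(us),us.mean(),pt(d,us.mean(),v,z=z)[:2]])
    return np.array(out).round(1)
print('w2 knob',rodc(e,range(98,165,3),260,320))
print('pointer',pt(d,262,ys.mean(),z=64),'notch',pt(d,261,143.8,z=63))
print('e notch',pt(e,268,43,z=63))
```

```text
blade rows 96.35714285714286 81 99 minu 252
[243, 243, 243, 243, 245, 252, 226, 91, 117, 121, 119, 118, 120, 115, 136, 225, 250, 244, 243, 243, 243, 244, 248, 238, 155, 109, 117, 120, 119, 119, 117, 111, 211, 252, 244, 243, 243, 243, 243, 243]
w2 knob [[  98.     8.   289.5  532.1 -252.8]
 [ 101.    13.   290.   529.4 -253. ]
 [ 104.    14.   289.5  526.7 -252.3]
 [ 107.    14.   289.5  524.1 -252.1]
 [ 110.    19.   290.   521.3 -252.4]
 [ 113.    25.   290.   518.6 -252.2]
 [ 116.    25.   290.   515.9 -252. ]
 [ 119.    23.   290.   513.1 -251.7]
 [ 122.     2.   294.5  510.  -255.8]
 [ 125.    23.   290.   507.6 -251.3]
 [ 128.    24.   289.5  504.9 -250.6]
 [ 131.    24.   289.5  502.1 -250.4]
 [ 134.    23.   290.   499.2 -250.6]
 [ 137.     8.   287.5  496.6 -248. ]
 [ 140.    23.   290.   493.5 -250.2]
 [ 143.    24.   289.5  490.7 -249.5]
 [ 146.    24.   289.5  487.8 -249.2]
 [ 149.    25.   290.   484.9 -249.5]
 [ 152.    32.   289.5  482.  -248.8]
 [ 155.    34.   289.5  479.1 -248.5]
 [ 158.    32.   289.5  476.1 -248.3]
 [ 161.     0.     nan    nan    nan]
 [ 164.     0.     nan    nan    nan]]
pointer [ 624.44438939 -244.68728261   64.        ] notch [ 581.23274672 -239.24149797   63.        ]
e notch [ 579.92749587 -237.18688308   63.        ]<stdin>:12: RuntimeWarning: Mean of empty slice.
  ret = ret.dtype.type(ret / rcount)
```

Request:
apply_moves:
  steps:
    - [1,-9,0.7,0,0,0,0]
    - [1,-9,0,20,0,0,0]
    - [1,-7.5,0,30,0,0,0]
    - [1,0,0,40,0,0,0]
    - [1,0,0,35,0,0,0]
    - [1,0,0,20,0,0,0]
    - [1,0,0,15,0,0,0]
    - [1,0,0,0,0,0,0]

```text
time: 14.65
tool_pos: [500.7, -250.6, 58.4]
tcp_rot: [-179.8, 0.2, -4.9]
ft_force: [0.6, 1.3, 0.2]
finger_gap: 85.3
grip_force: 0.0
```

Run:
```python
from h import *
d=snap('wrist','w4'); print(d['s']['tool_pos'],d['s']['tcp_rot'],d['s']['ft_force'])
```

```text
[ 500.67712023 -250.56879383   58.42923857] [-179.77600447    0.18455015   -4.93208652] [0.57659417 1.30975354 0.17750553]
```

View pics/w4.png

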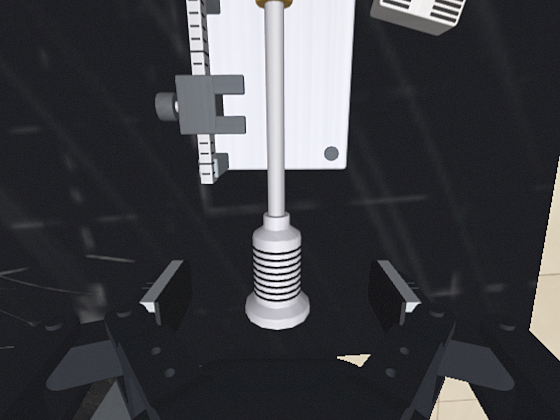

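The knob is between the open pads at (277,265), about 1.5 mm left of their middle at 280. I'll shift, lower and close.

Request:
apply_moves:
  steps:
    - [1,1,-1.5,6,0,0,0]
    - [1,0,0,6,0,0,0]
    - [1,0,0,3,0,0,0]
    - [1,0,0,0,0,0,0]
    - [0.2,0,0,0,0,0,0]
    - [-0.2,0,0,0,0,0,0]
    - [-0.3,0,0,0,0,0,0]
    - [-0.35,0,0,0,0,0,0]
  squeeze: 40

```text
time: 15.5
tool_pos: [503.9, -250.1, 45.6]
tcp_rot: [-179.9, -0.0, -4.9]
ft_force: [0.3, 0.1, -0.1]
finger_gap: 29.1
grip_force: 0.0
```

Request:
apply_moves:
  steps:
    - [-0.4,0,0,0,0,0,0]
    - [-0.45,0,0,0,0,0,0]
    - [-0.5,0,0,0,0,0,0]
    - [-0.6,0,0,0,0,0,0]
    - [-1,0,0,0,0,0,0]
    - [-1,0,0,0,0,0,0]
    - [-1,0,0,0,0,0,0]
    - [-1,0,0,0,0,0,0]

```text
time: 16.3
tool_pos: [504.0, -249.2, 45.8]
tcp_rot: [-179.8, -0.0, -4.9]
ft_force: [-0.9, 4.8, 4.7]
finger_gap: 22.9
grip_force: 39.0
```

Request:
apply_moves:
  steps:
    - [-1,-2,0,0,0,0,0]
    - [-1,-4,0,0,0,0,0]
    - [-1,-5,0,0,0,0,0]
    - [-1,-5,0,0,0,0,0]
    - [-1,-5,0,0,0,0,0]
    - [-1,-4,0,0,0,0,0]
    - [-1,0,0,0,0,0,0]
    - [-1,0,0,0,0,0,0]

```text
time: 17.1
tool_pos: [480.1, -247.3, 45.8]
tcp_rot: [-179.8, -0.2, -4.9]
ft_force: [6.1, 4.5, -1.0]
finger_gap: 22.5
grip_force: 39.3
```

Run:
```python
from h import *
d=snap('wrist','w5'); print(d['s']['tool_pos'],d['s']['tcp_rot'],d['s']['ft_force'],d['s']['finger_gap'])
cv2.imwrite('pics/w5c.png',cv2.resize(d['color'][0:200,150:350],(600,600),interpolation=cv2.INTER_CUBIC))
```

```text
[ 480.09138129 -247.3195703    45.82603338] [-1.79832315e+02 -1.51629571e-01 -4.90370998e+00] [ 6.11280604  4.52945882 -0.96807707] 22.493107860552144
```

View pics/w5c.png

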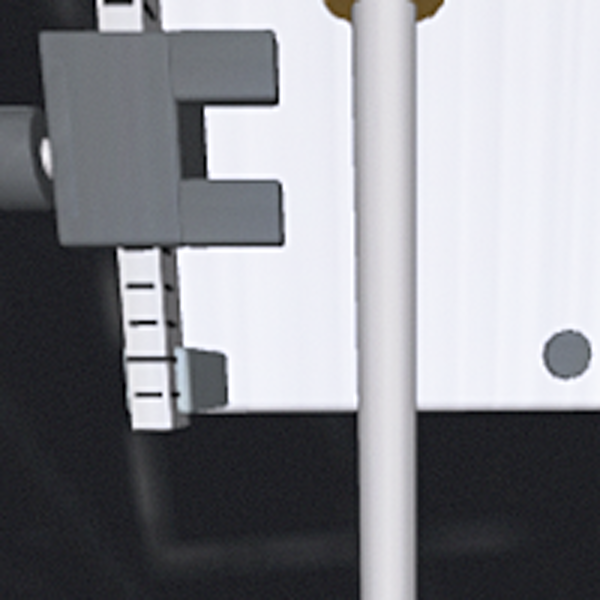

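The collar's front edge is entering at crop (385,18), and the notch is at crop row 140. The blade is still above the frame. I'll draw out 12 mm more and look again.

Request:
apply_moves:
  steps:
    - [-1,-2,0,0,0,0,0]
    - [-1,-3,0,0,0,0,0]
    - [-1,-3,0,0,0,0,0]
    - [-1,-2,0,0,0,0,0]
    - [-1,-2,0,0,0,0,0]
    - [-1,0,0,0,0,0,0]
    - [-1,0,0,0,0,0,0]
    - [-1,0,0,0,0,0,0]

```text
time: 17.95
tool_pos: [468.5, -246.4, 45.9]
tcp_rot: [-179.8, -0.2, -4.9]
ft_force: [8.5, 3.9, -1.1]
finger_gap: 22.7
grip_force: 39.5
```

Run:
```python
from h import *
d=wT(snap('wrist','w6')); print(d['s']['tool_pos'],d['s']['tcp_rot'],d['s']['ft_force'],d['s']['finger_gap'])
g=d['color'].astype(int)
yel=(g[...,2]-g[...,0]>60); yel[150:]=0
for u in range(200,300,6):
    ys=np.where(yel[:,u])[0]
    if len(ys): print(u,ys.min(),ys.max(),ys.mean(),len(ys))
cv2.imwrite('pics/w6c.png',cv2.resize(d['color'][0:200,150:350],(600,600),interpolation=cv2.INTER_CUBIC))
```

```text
[ 468.45245115 -246.39283659   45.85572106] [-179.84148334   -0.18174343   -4.90206334] [ 8.45559622  3.89101104 -1.06894479] 22.718393915485322
260 0 2 1.0 3
266 0 2 1.0 3
290 1 5 3.0 5
296 0 1 0.5 2
```

View pics/w6c.png

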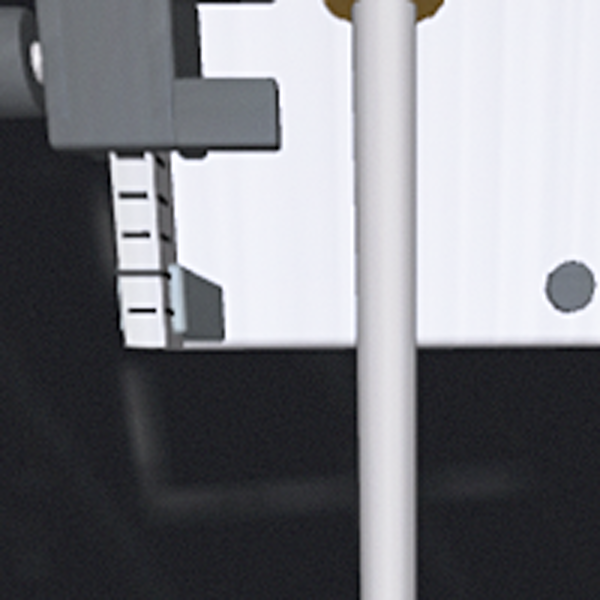

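This crop shows the collar still at row 18, because the rod travels with the camera and hasn't slipped. So the blade can't come into this view, and I'll work out the rest from w3 and the outside cameras.

Run:
```python
from h import *
d=wT(pickle.load(open('pics/w3.pkl','rb'))); g=d['color'].astype(int)
ax=np.array([np.cos(np.radians(-4.8)),np.sin(np.radians(-4.8)),0])
yel=(g[...,2]-g[...,0])
for u in (254,258,262,266): 
    w=np.clip(yel[90:108,u]-25,0,None); print(u,(w*np.arange(90,108)).sum()/w.sum(),w.tolist())
def edges(u):
    c=g[125:165,u].mean(1); s=[]
    for i in range(len(c)-1):
        if (c[i]-180)*(c[i+1]-180)<0: s.append(125+i+(c[i]-180)/(c[i]-c[i+1]))
    return np.array(s)
E=edges(260); print(E); print((pt(d,260,99,z=63)-pt(d,260,100,z=63))@ax, [round(float(pt(d,260,v,z=63)@ax),2) for v in E])
# collar front (yellow lower edge) in rod column
for n in('w3','w5','w6'):
    q=wT(pickle.load(open('pics/%s.pkl'%n,'rb'))); h=q['color'].astype(int)
    out=[]
    for u in range(262,298,2):
        ys=np.where((h[:120,u,2]-h[:120,u,0])>50)[0]
        if len(ys): out.append((u,int(ys.max())))
    print(n,q['s']['tool_pos']@ax,out)
for c in('top','side'):
    q=snap(c,c+'1'); h=q['color'].astype(int); m=(h[...,2]-h[...,0])>45
    a=(slice(170,260),slice(335,400)) if c=='top' else (slice(220,290),slice(245,370))
    ys,xs=np.where(m[a]); print(c,sorted(set(zip((ys+a[0].start).tolist(),(xs+a[1].start).tolist())))[:60])
```

```text
254 98.57676348547717 [0, 0, 0, 0, 0, 0, 0, 0, 102, 139, 0, 0, 0, 0, 0, 0, 0, 0]
258 98.51340996168582 [0, 0, 0, 0, 0, 0, 0, 0, 127, 134, 0, 0, 0, 0, 0, 0, 0, 0]
262 98.51953125 [0, 0, 0, 0, 0, 0, 0, 0, 123, 133, 0, 0, 0, 0, 0, 0, 0, 0]
266 98.53125 [0, 0, 0, 0, 0, 0, 0, 0, 120, 136, 0, 0, 0, 0, 0, 0, 0, 0]
[131.34306569 139.47191011 148.83035714 156.66557377]
0.885932855723858 [611.02, 603.35, 594.37, 586.74]
w3 547.2753463823051 [(262, 99), (264, 99), (266, 99), (268, 99), (270, 99), (272, 103), (274, 103), (276, 103), (278, 103), (280, 103), (282, 103), (284, 103), (286, 102), (288, 86)]
w5 499.10280149780965 [(262, 4), (264, 5), (266, 6), (288, 0), (290, 5), (292, 4), (294, 4), (296, 1)]
w6 487.4271436466846 [(262, 4), (264, 5), (266, 6), (288, 0), (290, 5), (292, 4), (294, 4), (296, 1)]
top [(201, 372), (201, 373), (201, 374), (201, 375), (201, 376), (201, 377), (202, 372), (202, 373), (202, 374), (202, 375), (202, 376), (202, 377), (202, 378), (203, 373), (203, 376), (203, 377), (221, 372), (221, 373), (221, 374), (221, 375), (222, 369), (222, 370), (222, 371), (222, 372), (222, 373), (222, 374), (222, 375), (223, 371), (223, 372), (223, 373), (223, 374), (223, 375), (224, 374)]
side [(243, 320), (243, 321), (244, 299), (244, 319), (244, 320), (244, 321), (244, 322), (245, 298), (245, 299), (245, 300), (245, 319), (245, 320), (245, 321), (245, 322), (246, 299), (246, 300), (246, 320), (246, 321), (246, 322), (246, 323), (247, 299), (247, 300), (247, 301), (247, 302), (247, 303), (247, 321), (247, 322), (247, 323), (248, 300), (248, 301), (248, 302), (248, 303), (248, 304), (248, 321), (248, 322), (248, 323), (249, 301), (249, 302), (249, 303), (249, 304), (249, 320), (249, 321), (249, 322), (250, 301), (250, 302), (250, 303), (250, 304), (250, 320), (250, 321), (250, 322), (251, 301), (251, 302), (251, 303), (251, 304), (252, 301), (252, 302), (252, 303), (252, 304), (253, 302), (253, 303)]
```

Request:
apply_moves:
  steps:
    - [-1,-1.5,0,0,0,0,0]
    - [-1,-1.5,0,0,0,0,0]
    - [-1,-1,0,0,0,0,0]
    - [-1,-1,0,0,0,0,0]
    - [-1,-0.8,0,0,0,0,0]
    - [-1,-0.5,0,0,0,0,0]
    - [-1,0,0,0,0,0,0]
    - [-1,0,0,0,0,0,0]

```text
time: 18.9
tool_pos: [462.3, -245.9, 45.9]
tcp_rot: [-179.8, -0.2, -4.9]
ft_force: [8.4, 3.7, -2.8]
finger_gap: 22.8
grip_force: 39.5
```

Run:
```python
from h import *
ax=np.array([np.cos(np.radians(-4.8)),np.sin(np.radians(-4.8)),0])
w=wT(snap('wrist','w7')); print(w['s']['tool_pos'],w['s']['tool_pos']@ax-523.09,w['s']['ft_force'])
def cen(f,a):
    h=pickle.load(open('pics/%s.pkl'%f,'rb'))['color'].astype(float)[a]; m=np.clip(h[...,2]-h[...,0]-30,0,None)
    v,u=np.mgrid[a]; return (m*u).sum()/m.sum(),(m*v).sum()/m.sum(),m.sum()
A=(slice(204,217),slice(370,380)); snap('top','top2'); s=snap('side','side2')
d=pickle.load(open('pics/top0.pkl','rb'))
p=[]
for f,a in(('top0',(slice(205,213),slice(368,382))),('top1',(slice(215,227),slice(368,382))),('top2',(slice(215,232),slice(368,382)))):
    c=cen(f,a); q=pt(d,c[0],c[1],z=68); p.append(q@ax); print(f,np.round(c,2),q.round(1))
print(np.diff(p))
cv2.imwrite('pics/fin.png',np.hstack([cv2.resize(s['color'][225:275,270:340],(560,400),interpolation=cv2.INTER_CUBIC),cv2.resize(pickle.load(open('pics/top2.pkl','rb'))['color'][200:250,345:375],(240,400),interpolation=cv2.INTER_CUBIC)]))
```

```text
[ 462.32126818 -245.90951708   45.86136431] -41.812979531058204 [ 8.41628332  3.74302401 -2.76299711]
top0 [373.98 207.41 823.  ] [ 622.3 -257.7   68. ]
top1 [373.02 222.23 802.  ] [ 586.8 -255.2   68. ]
top2 [372.82 224.79 809.  ] [ 580.7 -254.6   68. ]
[-35.56960323  -6.09973296]
```

View pics/fin.png

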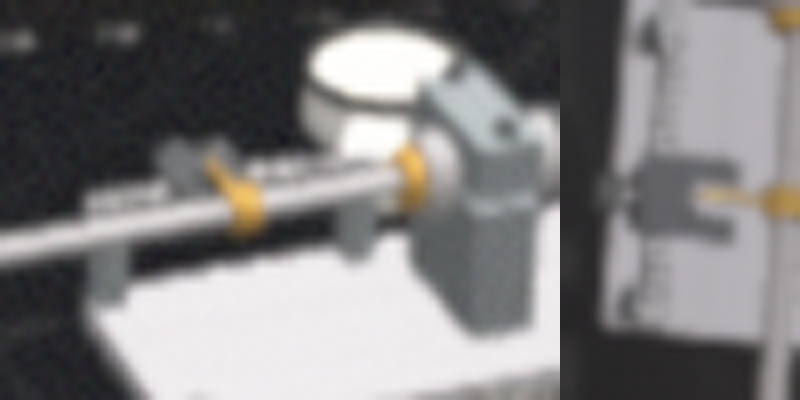

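The final picture shows the blade at crop row 197, midway between the index prongs (178 to 218). I measure the rod as drawn out about 41.7 mm, against the 41.9 mm needed.

Request:
apply_moves:
  steps:
    - [-1,0,0,0,0,0,0]
    - [-1,0,0,0,0,0,0]
    - [-1,0,0,0,0,0,0]
    - [-1,0,0,0,0,0,0]
    - [-1,0,0,0,0,0,0]
    - [-1,0,0,0,0,0,0]
    - [-1,0,0,0,0,0,0]
    - [-1,0,0,0,0,0,0]

```text
time: 19.85
tool_pos: [462.3, -245.9, 45.9]
tcp_rot: [-179.8, -0.2, -4.9]
ft_force: [8.0, 2.5, -2.1]
finger_gap: 22.5
grip_force: 39.5
```

```bash
python3 -c "
from h import *
print(r.sense()['tool_pos']); print(r.hand_in())"
```

```text
[ 462.3205084  -245.88708108   45.85560729]
the job is handed in; nothing more can be done
None
```

I handed the job in at about 20 s: keys 1–3 were pressed to the bottom and let up in order, key 4 was not touched, and the arm is holding the rod with its pointer mid-notch (about 41.7 mm out, 41.9 mm measured as needed); the judge's result was not shown.

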